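Turn the leaf of a board sample book

ROBOT

A 7-joint arm with a two-finger parallel gripper is mounted at the origin on the work surface. World frame = base frame: x ahead of the robot, y to its left, z up, the work surface at z = 0. Lengths are in m, angles in rad, forces in N, time in s.
With the tool pointing down it reaches from about 0.4 to 0.85 m from the base axis. Payload 10.4 kg.
Tool frame: the origin (TCP) lies at the very end of the fingers, on their centre line; the grasp point (between the pads) lies 19 mm behind it; z points along the fingers, y is the line along which they close (so a half turn about z gives the same grasp; the last joint's range is limited). The gripper opens to 87 mm and grips with 3 to 60 N. Pads are 19 mm wide; open, the fingers measure 117 mm over their backs; the gripper's body (75 mm by 190 mm) begins 51 mm behind the grasp point.
Start: joints at [1.181, 0.332, -0.065, 1.46, 0.022, 1.35, -0.088], TCP at [0.224, -0.583, 0.223] pointing down, gripper open.
Joint ranges: [-2.6, 2.6], [-0.5, 2.12], [-1.47, 1.34], [0.16, 2.42], [-1.27, 4.41], [0.06, 2.06], [-2.6, 2.6]. Speed limits (rad/s): [2.22, 2.22, 2.79, 2.79, 3.14, 3.14, 3.14].

INTERFACE

Orientations are given as [roll, pitch, yaw] about the fixed x, y, z axes, in that order (R = Rz(yaw) Ry(pitch) Rx(roll)).
In Python, from plant import bot, cams gives the robot as it stands. Calls block until the motion is done:
- bot.movep(position, orientation): joint-space move of the TCP to a pose.
- bot.line_to(position, rot=None, max_speed=0.15, stop_force=None): straight line of the TCP; rot=None keeps the orientation; max_speed is the mean speed in m/s. With stop_force (N) it stops when the force on the tool has changed by that much, and returns True; else False.
- bot.goto_joints(angles): joint-space move.
- bot.open_jaws() and bot.close_gripper(): open the fingers fully, or close them until they stop; the grip force is fixed at half the most.
- bot.sleep(seconds).
- bot.ik(position, orientation): joint angles nearest the present ones, or None.
- bot.observe(): the state.
- cams.camera(name): name is "scene" or "side" or "wrist"; returns a dict with "image" (420x560x3 uint8, red, green, blue), "mtx" (3x3 intrinsics, pixels), "T" (4x4, takes a point from camera to world coordinates); the wrist camera has in their place "tool_from_camera" (4x4, takes a point from camera to tool coordinates, whose origin is the TCP and whose axes are the flange's). Camera axes: x right, y down, z forward; pixel columns grow to the right and rows downward; lengths in m; the calibration is good to about 2 mm. A picture is of the moment at which its call begins: read the wrist's pose just before it. There is no depth.
A pose or a line that the arm cannot do raises bot.MotionError and nothing moves.
- bot.close_job(): hands the job in; it is judged then, once.
The state is a dict: "time": time; "q": joint angles; "qd": joint speeds; "effort": joint torques, N m; "eef_pos": TCP position; "tcp_rot": TCP orientation; "force": force on the tool from outside, world axes, zero at the start; "moment": the same for the moment, N m; "opening": finger opening in m; "gripper_force": force on a finger pad.
Only numpy, scipy, OpenCV 4.12 (cv2) and the standard library are available. Lean on these libraries where they do the work, as an engineer would, in place of code of your own. Each camera call takes 0.05 s, during which the arm holds its last target. There are 200 camera calls.

TASK

Someone left the stiff board leaf of the sample book half raised on the right. With the fingertips, push it up and over the spine, then press it down until it lies flat on the left-hand pile. Only push it: do not pinch the leaf or slam it down, do not shift or lift the book, leave the other things on the desk alone, and move clear at the end.

Things in the scene. Friction and masses are not known exactly. Their poses are not given: they have to be found in the camera images.
- book: Sample book, loose on the desk, 1.4 to 2.1 kg; dark base board 180 x 276 x 8 mm (x, y, z). Origin at the centre of its underside, z up. The spine (steel tube, 15 mm) runs along its x axis across the middle; on each side a fixed pile of boards, 160 mm along x, 16 to 128 mm from the spine, top 26 mm above the desk. Right-hand pile at -y, left-hand at +y. Yaw within 0.55 rad.
- spine (a point): Point on the hinge axis at the middle of the spine, 31 mm above the desk; the axis runs along the book's x.
- leaf (a joint): Leaf angle, rad: 0 = flat on the right-hand pile (book -y), 1.57 upright, 3.14 (stop) = flat on the left-hand pile (book +y). Starts at 0.4 to 0.95. The stiff hinge stays where it is left; turning takes 0.4 to 3 N at the free edge. Stiff board, 160 mm along the spine, 7 mm thick, about 110 g, free edge 125 mm from the hinge axis.
- leaf_edge (a point): Middle of the leaf's free edge, 125 mm from the hinge axis, half-way through the thickness.
- leaf_face: Grey cover sheet, 152 x 108 x 2 mm, on the leaf's upper face as it lies on the right (underneath at the end). The 3 mm core board stands out 4 mm beyond it at the ends and free edge. Origin on the hinge axis at mid-spine; it turns with the leaf, which extends along its -y; at leaf angle 0 its axes are the book's.
- leaf_back: Brown cover sheet of the same size on the leaf's other face: underneath as it lies on the right, on top at the end. Origin and axes as for leaf_face.
- weight: Bystander: brass book weight, 48 mm across, 64 mm tall, round, with a knob. Origin under its centre.
- jar: Bystander: closed jar, 56 mm across, 85 mm tall. Origin under its centre.
- cup: Bystander: white cup, 72 mm across, 95 mm tall. Origin under its centre.
- brick: Bystander: wooden pressing block, 50 x 130 x 45 mm, to the left of the book. Origin under its centre.

How it is judged:
On the way:
1. the leaf has been pushed up past upright (value of joint leaf above 1.7 rad), for 0.05 s.
At the end, for the whole second after the job is handed in: The leaf lies flat on the left-hand pile (within 0.09 rad of its stop, about 11 mm at the free edge) and at rest; the book is flat on the desk within 20 mm of where it was; the weight, jar, cup and block stand within 20 mm of where they were (value of joint leaf above 3.05 rad and velocity of joint leaf between -0.1 and 0.1 rad/s and distance of each of book, weight, jar, cup, brick from where it was at the start of the episode below 0.02 m and angle between book's own z axis and vertical below 0.05 rad and linear speed of book below 0.02 m/s and angle between each of weight, jar, cup, brick's own z axis and vertical below 0.1 rad); the robot touches nothing.
It fails at once if the leaf is pinched: the fingers press on both of its faces at once (contact force between the fingers and leaf_face above 1 N and contact force between the fingers and leaf_back above 1 N).
It fails at once if the leaf is slammed over (faster than 5 rad/s) (velocity of joint leaf above 5 rad/s).
It fails at once if the book is shoved more than 20 mm, lifted or tipped (distance of book from where it was at the start of the episode above 0.02 m or height (world z) of book above 0.012 m or angle between book's own z axis and vertical above 0.12 rad).
It fails at once if the weight, jar, cup or block is moved by more than 20 mm, lifted or tipped (distance of any of weight, jar, cup, brick from where it was at the start of the episode above 0.02 m or angle between any of weight, jar, cup, brick's own z axis and vertical above 0.25 rad).
It also fails if it takes over 40 s, if anything falls off the work surface, if the arm or the gripper's body presses on something with over 40 N, if the wrist force passes 120 N, or if a joint passes its speed limit or range.

## Working session

There is one attempt and no reset: what is moved stays moved. The work goes in short steps, each a Python script; the robot and the scene stay as the last script left them, time stands still between calls to the robot, and variables do not carry over. Pictures are saved under pics/ and viewed, at most 10 in all, crops included, and the job is handed in when it is done.

```bash
ls; mkdir -p pics
python3 - <<'E'
from plant import bot,cams
import cv2,numpy as np
for n in ["scene","side"]:
    c=cams.camera(n); cv2.imwrite(f"pics/{n}0.png",c["image"][:,:,::-1]); print(n,c["mtx"].round(1).tolist(),c["T"].round(3).tolist())
o=bot.observe(); print(o["time"],o["eef_pos"],o["tcp_rot"],o["force"],o["opening"])
E
```

```text
pics
scene [[474.4, 0.0, 281.9], [0.0, 474.4, 208.4], [0.0, 0.0, 1.0]] [[0.832, 0.351, -0.429, 1.1], [0.554, -0.513, 0.656, -0.602], [0.01, -0.784, -0.621, 0.736], [0.0, 0.0, 0.0, 1.0]]
side [[498.7, 0.0, 273.8], [0.0, 498.7, 204.8], [0.0, 0.0, 1.0]] [[-0.984, -0.101, 0.149, 0.413], [-0.18, 0.523, -0.833, 1.123], [0.006, -0.846, -0.533, 0.693], [0.0, 0.0, 0.0, 1.0]]
0.1 [ 0.22406702 -0.58309755  0.2218443 ] [-3.14035510e+00  2.63217667e-05  3.66899611e-01] [ 0.27348986 -0.22471617  0.0400624 ] 0.08722351323273225
```

View pics/scene0.png

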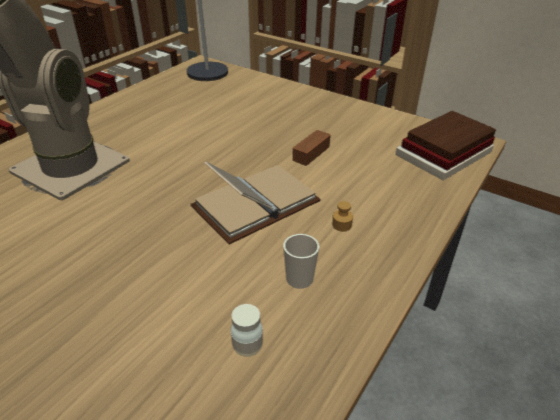

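View pics/side0.png

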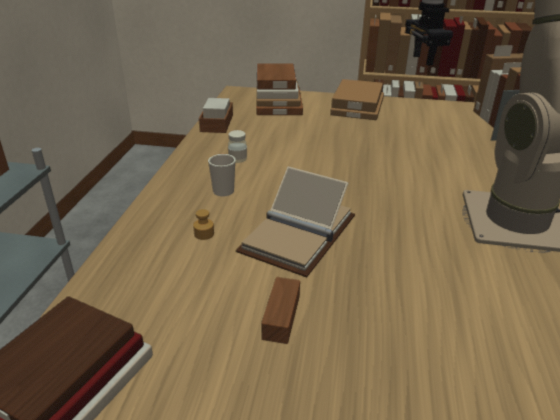

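The scene view shows the book around (255,200), its leaf raised with an edge corner near (206,162). In the side view the leaf's free edge runs (286,170)-(345,182), and the base corners are at about (241,247), (304,267) and (354,214). I'll crop closer.

Run:
```python
import cv2,numpy as np
a=cv2.imread("pics/scene0.png")[150:250,185:325]; b=cv2.imread("pics/side0.png")[160:275,230:365]
a=cv2.resize(a,None,fx=5,fy=5,interpolation=2)[:, :700]; b=cv2.resize(b,None,fx=5,fy=5,interpolation=2)
cv2.imwrite("pics/a.png",a); cv2.imwrite("pics/b.png",b)
```

```text
(no output)
```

View pics/a.png

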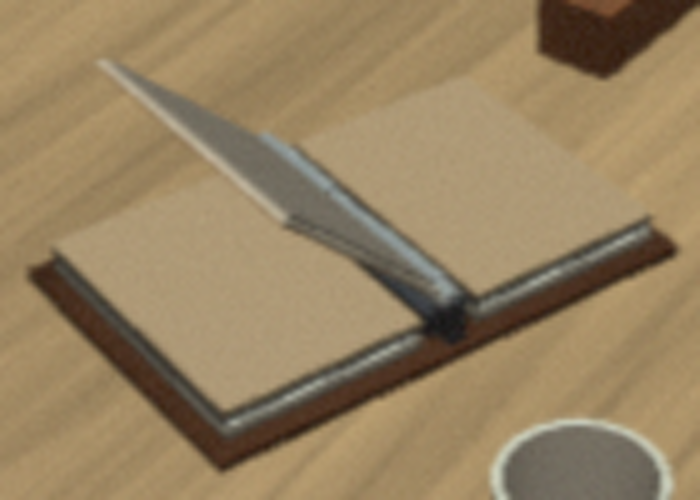

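View pics/b.png

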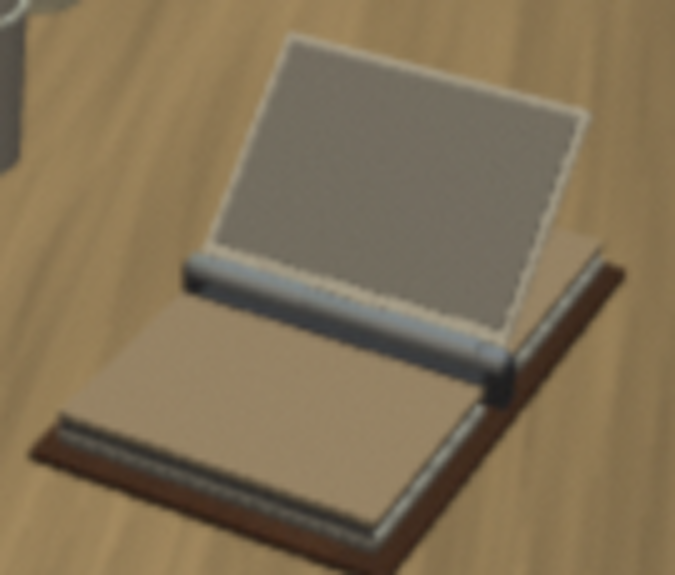

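Corner pixels read from the crops. Next I triangulate them and set up the book frame.

```bash
cat > geo.py <<'E'
import numpy as np,json
from scipy.spatial.transform import Rotation as R
def load():
    return json.load(open("book.json"))
def B(p):  # book (x,y,z above desk) -> world
    b=load(); c,s=np.cos(b["yaw"]),np.sin(b["yaw"])
    return np.array([b["o"][0]+c*p[0]-s*p[1], b["o"][1]+s*p[0]+c*p[1], p[2]])
def ori(t,sgn=1):  # tool z tilted t from down toward book +y, tool y along sgn*book x
    z=np.array([0,np.sin(t),-np.cos(t)]); y=np.array([sgn*1.,0,0]); x=np.cross(y,z)
    return (R.from_euler('z',load()["yaw"])*R.from_matrix(np.c_[x,y,z])).as_euler('xyz')
def tcp(r,phi,x=0): return B([x,-r*np.cos(phi),.031+r*np.sin(phi)])
E
python3 - <<'E'
from plant import bot,cams
import numpy as np,cv2,json
C={n:cams.camera(n) for n in("scene","side")}
def ray(n,u):
    c=C[n];d=np.linalg.inv(c["mtx"])@[*u,1];return c["T"][:3,3],c["T"][:3,:3]@d
def plane(n,u,h):
    o,d=ray(n,u);return o+d*(h-o[2])/d[2]
def tri(u,v):
    P=[C[n]["mtx"]@np.linalg.inv(C[n]["T"])[:3] for n in("scene","side")]
    X=cv2.triangulatePoints(*P,np.float64(u),np.float64(v)).ravel();return X[:3]/X[3]
h=.026
RN,RF=plane("scene",(229.4,233.6),h),plane("scene",(195.4,200),h)  # right outer, far x / near x
LN,LF=plane("scene",(315.4,193.4),h),plane("scene",(279,165.4),h)
print("scene",RN,RF,LN,LF)
print("side L",plane("side",(242,243),h),plane("side",(304.4,266),h),"RF",plane("side",(350.4,208.4),h))
o=(RN+RF+LN+LF)/4; o2=(RN+plane("side",(350.4,208.4),h)+plane("side",(242,243),h)+plane("side",(304.4,266),h))/4
v=(LN+LF-RN-RF)[:2]; yaw=np.arctan2(-v[0],v[1]); 
print("o",o,o2,"yaw",yaw,"len",np.linalg.norm(v)/2)
o=(o+o2)/2
json.dump(dict(o=o.tolist(),yaw=yaw),open("book.json","w"))
E1=tri((205.4,162.4),(347.4,183.4));E2=tri((242.6,194.4),(288,167.4))
c,s=np.cos(yaw),np.sin(yaw)
for e in(E1,E2):
    d=e-o; b=np.array([c*d[0]+s*d[1],-s*d[0]+c*d[1],e[2]]); print(b,"r",np.hypot(b[1],b[2]-.031),"ang",np.arctan2(b[2]-.031,-b[1]))
for n,hh,u in [("jar",.085,(246,316)),("cup",.095,(301,247)),("weight",.06,(344,208)),("brick",.045,(313,143))]: print(n,plane("scene",u,hh))
import geo
for sg in(1,-1):
  for t,r,ph in[(1.1,.16,.2),(1.1,.105,.45),(1.1,.105,1.4),(.9,.105,1.9),(.5,.105,2.6),(.3,.105,3.1)]:
    q=bot.ik(geo.tcp(r,ph),geo.ori(t,sg));print(sg,t,ph,geo.tcp(r,ph).round(3),None if q is None else np.round(q,2))
E
```

```text
scene [0.56269782 0.00493449 0.026     ] [0.41585634 0.05555319 0.026     ] [0.64549052 0.24595584 0.026     ] [0.49876266 0.30024879 0.026     ]
side L [0.63993853 0.2520055  0.026     ] [0.49246055 0.30610527 0.026     ] RF [0.40899204 0.06134782 0.026     ]
o [0.53070184 0.15167308 0.026     ] [0.52602224 0.15609827 0.026     ] yaw -0.32876284902971525 len 0.25660140290255884
[-0.08208808 -0.08795146  0.11590479] r 0.12224681465342056 ang 0.7677745430176641
[ 0.07591886 -0.08834043  0.11569943] r 0.12238474747145177 ang 0.7643598790767427
jar [ 0.76437547 -0.19666855  0.085     ]
cup [ 0.75646381 -0.00582728  0.095     ]
weight [0.75028067 0.19391741 0.06      ]
brick [0.52984979 0.42694067 0.045     ]
1 1.1 0.2 [0.478 0.005 0.063] [ 1.05  0.6  -0.55  2.06 -0.89  1.09  0.87]
1 1.1 0.45 [0.498 0.064 0.077] [ 0.96  0.55 -0.58  2.1  -1.    1.02  0.85]
1 1.1 1.4 [0.523 0.137 0.134] [ 0.86  0.42 -0.65  2.11 -1.12  0.98  0.74]
1 0.9 1.9 [0.539 0.186 0.13 ] [ 0.74  0.33 -0.74  2.08 -0.98  0.8   0.43]
1 0.5 2.6 [0.557 0.239 0.085] [ 0.47  0.38 -0.82  1.92 -0.21  0.67 -0.45]
1 0.3 3.1 [0.562 0.253 0.035] [ 0.27  0.5  -0.77  1.83  0.17  0.74 -0.84]
-1 1.1 0.2 [0.478 0.005 0.063] [ 0.64  0.53 -0.09  2.08 -1.1   1.25 -2.13]
-1 1.1 0.45 [0.498 0.064 0.077] [ 0.57  0.48 -0.16  2.12 -1.18  1.17 -2.18]
-1 1.1 1.4 [0.523 0.137 0.134] [ 0.47  0.35 -0.22  2.13 -1.26  1.11 -2.33]
-1 0.9 1.9 [0.539 0.186 0.13 ] [-0.24  0.24  0.34  2.13 -1.26  1.01 -2.54]
-1 0.5 2.6 [0.557 0.239 0.085] [ 0.77  0.6  -1.23  1.91  0.26  0.7   2.33]
-1 0.3 3.1 [0.562 0.253 0.035] [ 0.59  0.78 -1.25  1.82  0.69  0.89  1.94]
```

Leaf angle is about 0.77 rad, and one IK branch covers the whole sweep. I'll approach under the leaf and push it past upright.

Run:
```python
from plant import bot,cams
import numpy as np,cv2,geo
bot.close_gripper()
T=geo.tcp(.1,.54); d=geo.B([0,np.sin(1.1),-np.cos(1.1)])-geo.B([0,0,0])
bot.movep(T-.14*d,geo.ori(1.1)); o=bot.observe(); print(o["time"],o["eef_pos"],o["force"],o["opening"])
print("hit",bot.line_to(T,stop_force=5,max_speed=.12))
f0=bot.observe()["force"]
for ph in np.arange(.8,2.01,.24):
    t=np.interp(ph,[1.4,3.0],[1.1,.3])
    h=bot.line_to(geo.tcp(.1,ph),rot=geo.ori(t),max_speed=.08,stop_force=15)
    o=bot.observe(); print(round(ph,2),h,o["time"],(o["force"]-f0).round(1))
    if h: break
cv2.imwrite("pics/side1.png",cams.camera("side")["image"][100:320,180:420,::-1].repeat(2,0).repeat(2,1))
```

```text
3.8 [ 0.46059411 -0.04617873  0.1459368 ] [-0.31931033  0.84598874 -0.31869868] 0.00032836783450652864
hit False
0.8 False 5.5917 [ 0.4  0.5 -0.9]
1.04 False 6.0417 [-0.5 -0.2 -1.1]
1.28 False 6.4917 [ 0.3 -0.8 -0.6]
1.52 False 6.9417 [-0.4  0.7  0. ]
1.76 False 7.3917 [-0.1 -0.  -0. ]
2.0 False 7.8417 [-0.8  0.6 -0.4]
```

View pics/side1.png

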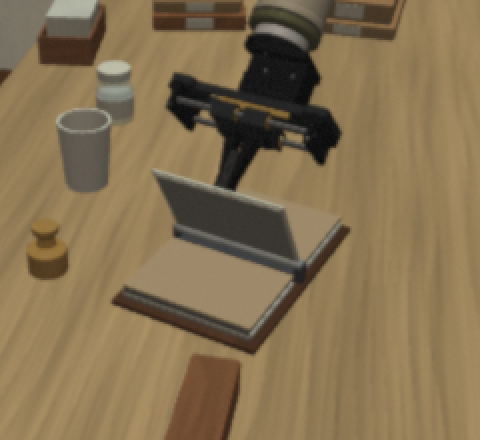

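The picture shows the leaf past upright and leaning left, with the free edge from (155,172) to (295,260) in the crop. The fingertips are behind it and the book looks unmoved, so I continue over and press it down.

Run:
```python
from plant import bot,cams
import numpy as np,cv2,geo
f0=bot.observe()["force"]
for ph in [2.24,2.48,2.7,2.88]:
    t=np.interp(ph,[1.4,3.0],[1.1,.3])
    h=bot.line_to(geo.tcp(.1,ph),rot=geo.ori(t),max_speed=.08,stop_force=15)
    o=bot.observe(); print(ph,h,o["time"],(o["force"]-f0).round(1))
p=geo.tcp(.105,np.pi)
h=bot.line_to([p[0],p[1],.045],rot=geo.ori(.3),max_speed=.05,stop_force=12); print(h)
h=bot.line_to([p[0],p[1],.028],max_speed=.02,stop_force=10)
o=bot.observe(); print(h,o["time"],o["eef_pos"],(o["force"]-f0).round(1))
bot.line_to([p[0],p[1],.13],max_speed=.08)
q=geo.B([0,-.03,.25]); bot.line_to(q,max_speed=.12); print(bot.observe()["time"])
cv2.imwrite("pics/side2.png",cams.camera("side")["image"][100:320,180:420,::-1].repeat(2,0).repeat(2,1))
cv2.imwrite("pics/scene2.png",cams.camera("scene")["image"][100:320,160:400,::-1].repeat(2,0).repeat(2,1))
```

```text
2.24 False 8.3417 [-0.6 -0.2 -0. ]
2.48 False 8.7917 [-0.  -0.2 -0.2]
2.7 False 9.2167 [-0.2 -0.6  0.7]
2.88 False 9.5917 [ 0.2 -0.2  1.1]
False
True 10.5583 [0.56278983 0.25298845 0.03717989] [-4.  -2.6 11.2]
13.5333
```

View pics/side2.png

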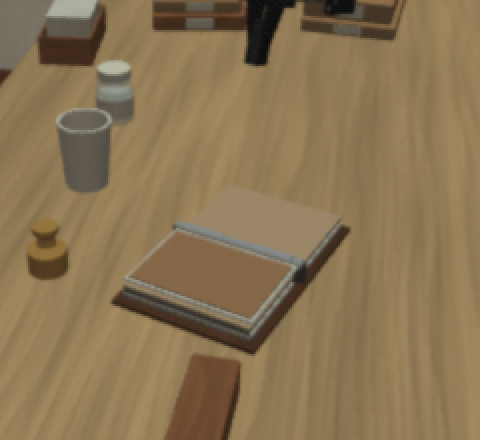

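View pics/scene2.png

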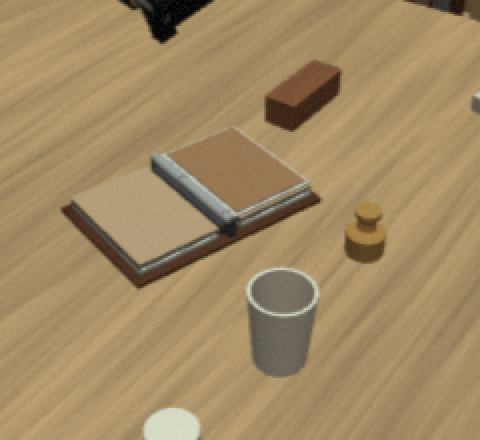

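Both views show the brown back facing up on the left pile (side (210,275), scene (235,165)). The book and bystanders are where they were and the arm is clear. The press stopped at z = 37.2 mm, against about 37 mm expected for a flat leaf.

```bash
python3 -c "
from plant import bot
print(bot.close_job())"
```

```text
the job is handed in; nothing more can be done
None
```

I pushed the leaf over the spine and pressed it flat on the left-hand pile, with the book and other items apparently unmoved and the arm clear; the job is handed in, at about 14 s on the robot clock, and no verdict was returned.

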